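Switch on the microscope's power supplies in order

TASK

Switch on the microscope's little power supplies in the right order: with a fingertip press the red button first, then the yellow one, then the blue one, each lightly, about half of its travel or a little more, so that it stays down, and leave the white button up. Do not grip, lift or shift the boxes, and leave the bottles, the beaker and the cover-glass box among them undisturbed. Finish with the hand clear.

Things in the scene. Friction and masses are not known exactly. Their poses are not given: they have to be found in the camera images.
- unit_red: loose grey power supply box with the red button on top: 70 mm (its x) by 58 mm (its y), its lid 42 mm above the worktop, about 0.6 kg, on rubber feet; origin at the centre of its underside, z up, its black front with sockets looks along its -x
- button_red (a joint): how far the red button is pressed in, m: 0 = up (off), 0.018 = bottom stop. It starts to move at about 2.5 N and stiffens by 0.3 N per mm, to about 8 N at the stop, which is hard; let go, it stays where it was left, or comes back up to about 0.008 if it was pressed farther; it counts as on beyond 0.005 (5 mm in), as off below 0.002
- red_top (a point): centre of the red button's flat top, moves with it: a plain round button 26 mm across, in the middle of its box; the top is 64 mm above the worktop when up, about 56 mm when switched on and let go
- unit_yellow: loose grey power supply box with the yellow button on top: 70 mm (its x) by 58 mm (its y), its lid 42 mm above the worktop, about 0.6 kg, on rubber feet; origin at the centre of its underside, z up, its black front with sockets looks along its -x
- button_yellow (a joint): how far the yellow button is pressed in, m: 0 = up (off), 0.018 = bottom stop. It starts to move at about 2.5 N and stiffens by 0.3 N per mm, to about 8 N at the stop, which is hard; let go, it stays where it was left, or comes back up to about 0.008 if it was pressed farther; it counts as on beyond 0.005 (5 mm in), as off below 0.002
- yellow_top (a point): centre of the yellow button's flat top, moves with it: a plain round button 26 mm across, in the middle of its box; the top is 64 mm above the worktop when up, about 56 mm when switched on and let go
- unit_blue: loose grey power supply box with the blue button on top: 70 mm (its x) by 58 mm (its y), its lid 42 mm above the worktop, about 0.6 kg, on rubber feet; origin at the centre of its underside, z up, its black front with sockets looks along its -x
- button_blue (a joint): how far the blue button is pressed in, m: 0 = up (off), 0.018 = bottom stop. It starts to move at about 2.5 N and stiffens by 0.3 N per mm, to about 8 N at the stop, which is hard; let go, it stays where it was left, or comes back up to about 0.008 if it was pressed farther; it counts as on beyond 0.005 (5 mm in), as off below 0.002
- blue_top (a point): centre of the blue button's flat top, moves with it: a plain round button 26 mm across, in the middle of its box; the top is 64 mm above the worktop when up, about 56 mm when switched on and let go
- unit_white: loose grey power supply box with the white button on top: 70 mm (its x) by 58 mm (its y), its lid 42 mm above the worktop, about 0.6 kg, on rubber feet; origin at the centre of its underside, z up, its black front with sockets looks along its -x
- button_white (a joint): how far the white button is pressed in, m: 0 = up (off), 0.018 = bottom stop. It starts to move at about 2.5 N and stiffens by 0.3 N per mm, to about 8 N at the stop, which is hard; let go, it stays where it was left, or comes back up to about 0.008 if it was pressed farther; it counts as on beyond 0.005 (5 mm in), as off below 0.002
- white_top (a point): centre of the white button's flat top, moves with it: a plain round button 26 mm across, in the middle of its box; the top is 64 mm above the worktop when up, about 56 mm when switched on and let go
- oil_bottle: loose bystander, small cream bottle with white cap, 25 mm wide, 52 tall; origin at the centre of its underside
- coverslip_box: loose bystander, small blue and white box, 31x31x20 mm; origin at the centre of its underside
- beaker: loose bystander, clear glass beaker, 45 mm wide, 58 tall; origin at the centre of its underside
- amber_bottle: loose bystander, amber bottle with black cap, 34 mm wide, 78 tall; origin at the centre of its underside

How it is judged:
On the way, in this order (a step that is already met when the one before it is completed fails the run):
1. red is on while yellow, blue and white are still off (value of joint button_red above 0.005 m and value of joint each of button_yellow, button_blue, button_white below 0.002 m), for 0.2 s.
2. then yellow is on too while blue and white are still off (value of joint each of button_red, button_yellow above 0.005 m and value of joint each of button_blue, button_white below 0.002 m), for 0.2 s.
At the end, for the whole second after the job is handed in: The red, yellow and blue buttons are more than 5 mm in and the white one less than 2 mm; every box stands level (within 0.1 rad), at rest, within 25 mm of its place, and the bystanders are within 15 mm of theirs (value of joint each of button_red, button_yellow, button_blue above 0.005 m and value of joint button_white below 0.002 m and distance of each of unit_red, unit_yellow, unit_blue, unit_white from where it was at the start of the episode below 0.025 m and angle between each of unit_red, unit_yellow, unit_blue, unit_white's own z axis and vertical below 0.1 rad and linear speed of each of unit_red, unit_yellow, unit_blue, unit_white below 0.02 m/s and distance of each of oil_bottle, coverslip_box, beaker, amber_bottle from where it was at the start of the episode below 0.015 m); the robot touches nothing.
It fails at once if the white button was pressed (value of joint button_white above 0.003 m).
It fails at once if a power supply box was lifted, tipped or shifted (over 8 mm up, 0.15 rad or 25 mm) (height (world z) of any of unit_red, unit_yellow, unit_blue, unit_white above 0.008 m or angle between any of unit_red, unit_yellow, unit_blue, unit_white's own z axis and vertical above 0.15 rad or distance of any of unit_red, unit_yellow, unit_blue, unit_white from where it was at the start of the episode above 0.025 m).
It fails at once if a box or its button was pressed hard (over 22 N) (contact force between the fingers and unit_red above 22 N or contact force between the fingers and unit_yellow above 22 N or contact force between the fingers and unit_blue above 22 N or contact force between the fingers and unit_white above 22 N).
It fails at once if a bystander was disturbed (moved over 15 mm or tipped over 0.2 rad) (distance of any of oil_bottle, coverslip_box, beaker, amber_bottle from where it was at the start of the episode above 0.015 m or angle between any of oil_bottle, coverslip_box, beaker, amber_bottle's own z axis and vertical above 0.2 rad).
It also fails if it takes over 45 s, if anything falls off the work surface, if the arm or the gripper's body presses on something with over 40 N, if the wrist force passes 120 N, or if a joint passes its speed limit or range.

ROBOT

A 7-joint arm with a two-finger parallel gripper is mounted at the origin on a cart in front of the work surface, level with it; the furniture and walls round the work are solid. World frame = base frame: x ahead of the robot, y to its left, z up, the work surface at z = 0. Lengths are in m, angles in rad, forces in N, time in s.
With the tool pointing down it reaches from about 0.425 to 0.875 m from the base axis. Payload 4.7 kg.
Tool frame: the origin (TCP) lies where the fingers leave the gripper's body, on its centre line; the fingertips stand 73 mm ahead of it and the grasp point (between the pads) lies 54 mm ahead of it; z points along the fingers, y is the line along which they close (so a half turn about z gives the same grasp; the last joint's range is limited). The gripper opens to 85 mm and grips with 20 to 120 N. Pads are 22 mm wide; open, the fingers measure 114 mm over their backs; the gripper's body (76 mm by 85 mm) begins 54 mm behind the grasp point. The pads swing forward as they close: fully open they stand 13 mm farther back than shut.
Start: joints at [-1.094, 0.321, -0.07, 1.45, 0.023, 1.371, -0.057], TCP at [0.29, 0.582, 0.304] pointing down, gripper open.
Joint ranges: [-2.86, 2.86], [-0.3, 2.09], [-1.38, 1.24], [0.06, 2.45], [-1.56, 4.7], [0.09, 2.05], [-2.69, 2.69]. Speed limits (rad/s): [2.57, 2.57, 3.14, 3.14, 3.14, 3.14, 3.14].

INTERFACE

Orientations are given as a unit quaternion [w, x, y, z].
In Python, from cell import env, cams gives the robot as it stands.
- The arm moves only by the tool drive_tool, never from a script. Its argument "increments" is a list that holds one entry, the list of rows, each a list of 5 numbers: the opening, from -1 (shut) to 1 (fully open), then the shift along the world's x, y, z in cm, then the turn about the world's z in degrees. A call has 1 to 8 rows; each row shifts and turns the commanded pose from where the row before left it; what a row does not reach is not made up. A row lasts 1/12 s, in which the tool goes at most 41.7 mm and 7.16 degrees, less where a joint would pass 70% of its speed; a pose out of reach is approached as far as the arm can. A call with a gripper value outside its range is refused whole. The fingers move at their own pace and stop on an object; "grip_force" is the grip in N (left out, the last holds). Time passes only in rows, so rows that do not move let the fingers close. It gives the time, the measured TCP pose, the force, the opening and the grip force at its end, in the units of the state.
- env.read_state(): the state, without advancing time (a new reading comes with each control period).
- cams.snapshot(name): name is "scene" or "top"; returns (picture, depth): 400x640x3 uint8, red, green, blue; 400x640 float32, m along the optical axis (not along the pixel's ray), 0 where there is no reading.
- cams.camera_model(name): a dict with "camera_matrix" (3x3 intrinsics, pixels), "dist_coeffs" ([k1, k2, p1, p2, k3] as OpenCV has them; the pictures are not rectified), "cam_to_world" (4x4, takes a point from camera to world coordinates). Camera axes: x right, y up, looking along -z (the intrinsics and any distortion apply to the point x, -y, -z); pixel columns grow to the right and rows downward; lengths in m; the calibration is good to about 2 mm. A picture is of the moment at which its call begins. camera_model takes no time and is no camera call.
- env.sign_off(): hands the job in; it is judged then, once.
Trained networks look in the newest picture that a camera, given by its name, has taken for a name from the list of things; names that differ only in an ending like _2 or _b are one class to them, and where a whole thing is asked for, a point or a joint stands for the part that bears it (a point fixed in the world has none). Each returns a list of dicts, best first, with "conf" (0 to 1); they miss things now and then, are a little off and sometimes report something else, mostly with a low value. They report only what shows in the picture. A call takes as long as a camera call.
- cams.boxes_of(camera, thing): "point" ([x, y, z] in m, in the coordinates of the camera as it stood for that picture, good to about 4 mm: the middle of the surface that is visible of it).
- cams.cut_out(camera, thing): "pixels" (400x640 bool, what is visible of it).
The state is a dict: "time_s": time; "q": joint angles; "qd": joint speeds; "effort": joint torques, N m; "ee_pos": TCP position; "tcp_rot": TCP orientation; "force": force on the tool from outside, world axes, zero at the start; "wrist_torque": the same for the moment, N m; "finger_gap": finger opening in m; "gripper_force": force on a finger pad.
Only numpy, scipy, OpenCV 4.12 (cv2) and the standard library are available. Lean on these libraries where they do the work, as an engineer would, in place of code of your own. Each camera call takes 0.05 s, during which the arm holds its last target. There are 200 camera calls.

## Working session

There is one attempt and no reset: what is moved stays moved. The work goes in short steps, Python scripts to look and compute and a tool call to move; the robot and the scene stay as the last step left them, time stands still between calls to the robot, and variables do not carry over. Pictures are saved under pics/ and viewed, at most 10 in all, crops included, and the job is handed in when it is done.

Besides the shell and the picture viewer there is one more tool, called as name(argument=value, ...), one argument or row to a line, values as JSON. drive_tool: Moves the arm, as the interface text tells. Its arguments: {"type":"object","properties":{"increments":{"type":"array"},"grip_force":{"type":"number"}},"required":["increments"]}

```bash
mkdir -p pics; cat > h.py <<'E'
import numpy as np, cv2
from cell import env, cams
def world(cam,pix,dep):
    m=cams.camera_model(cam);K=np.array(m["camera_matrix"]);d=np.array(m["dist_coeffs"])
    p=cv2.undistortPoints(np.array(pix,float).reshape(-1,1,2),K,d).reshape(-1,2)
    z=np.array(dep,float)
    P=np.c_[p[:,0]*z,-p[:,1]*z,-z,np.ones(len(z))]
    return (P@np.array(m["cam_to_world"]).T)[:,:3]
E
python3 - <<'E'
from h import *
s=env.read_state();print(s["time_s"],s["ee_pos"],s["tcp_rot"],s["force"],s["finger_gap"])
for c in("top","scene"):
    im,d=cams.snapshot(c);cv2.imwrite(f"pics/{c}0.png",im[:,:,::-1])
    print(c,np.round(cams.camera_model(c)["cam_to_world"],3).tolist())
    T=np.array(cams.camera_model(c)["cam_to_world"])
    for n in["button_red","button_yellow","button_blue","button_white","unit_red","oil_bottle","coverslip_box","beaker","amber_bottle"]:
        r=cams.cut_out(c,n)
        for o in r[:2]:
            m=o["pixels"]&(d>0)
            v,u=np.nonzero(m)
            if len(u)==0: continue
            w=world(c,np.c_[u,v],d[m]); hi=w[w[:,2]>np.percentile(w[:,2],90)-.004]
            print(n,round(o["conf"],2),len(u),(int(u.mean()),int(v.mean())),np.round(np.median(w,0),3),"top",np.round(hi.mean(0),3),len(hi))
E
```

```text
0.0 [0.29006719 0.58124582 0.30281023] [-1.75313400e-04  2.29319273e-01  9.73350783e-01 -9.45638522e-04] [-0.35249718  0.29241666 -0.09967813] 0.08523646403088837
top [[0.026, 0.995, -0.092, 0.471], [-0.999, 0.029, 0.027, 0.18], [0.03, 0.092, 0.995, 0.939], [0.0, 0.0, 0.0, 1.0]]
button_red 0.66 91 (330, 190) [0.576 0.128 0.062] top [0.577 0.127 0.063] 78
button_red 0.42 92 (247, 232) [0.471 0.323 0.063] top [0.47  0.323 0.063] 82
button_yellow 0.65 110 (235, 172) [0.615 0.359 0.062] top [0.616 0.361 0.063] 80
button_white 0.43 92 (338, 248) [0.436 0.103 0.063] top [0.437 0.104 0.063] 76
unit_red 0.56 725 (250, 233) [0.469 0.32  0.041] top [0.47  0.323 0.063] 88
oil_bottle 0.54 93 (338, 248) [0.436 0.103 0.063] top [0.437 0.104 0.063] 76
oil_bottle 0.39 73 (288, 251) [0.425 0.226 0.041] top [0.425 0.227 0.051] 27
coverslip_box 0.72 152 (288, 190) [0.58  0.231 0.018] top [0.58  0.23  0.019] 138
beaker 0.84 292 (374, 264) [0.397 0.007 0.007] top [0.398 0.015 0.056] 38
beaker 0.31 96 (235, 172) [0.615 0.359 0.063] top [0.616 0.361 0.063] 75
amber_bottle 0.71 98 (248, 232) [0.47  0.322 0.
[... 475 characters left out ...]
_blue 0.3 1260 (348, 221) [0.567 0.111 0.041] top [0.574 0.121 0.062] 150
button_white 0.8 226 (304, 243) [0.432 0.095 0.063] top [0.436 0.099 0.066] 113
unit_red 0.97 1061 (243, 202) [0.457 0.308 0.04 ] top [0.466 0.317 0.062] 130
oil_bottle 0.56 283 (256, 231) [0.42  0.217 0.031] top [0.423 0.221 0.051] 43
coverslip_box 0.51 262 (313, 206) [0.575 0.222 0.02 ] top [0.58  0.226 0.022] 137
beaker 0.75 1015 (326, 288) [0.394 0.    0.04 ] top [0.399 0.007 0.058] 197
beaker 0.2 277 (256, 230) [0.42  0.218 0.032] top [0.424 0.222 0.052] 39
amber_bottle 0.69 218 (405, 206) [0.676 0.06  0.058] top [0.684 0.059 0.079] 46
amber_bottle 0.32 170 (243, 190) [0.466 0.315 0.061] top [0.469 0.319 0.066] 79
```

View pics/top0.png

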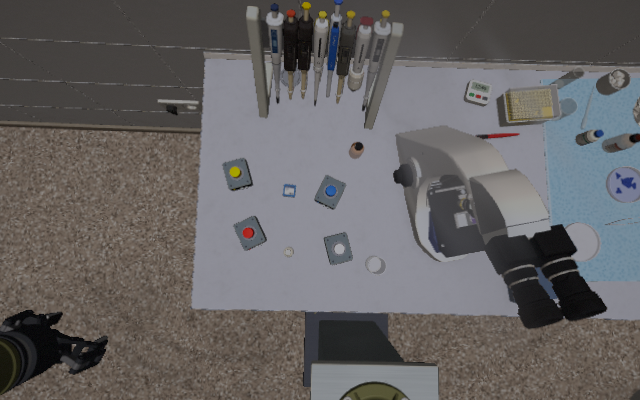

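View pics/scene0.png

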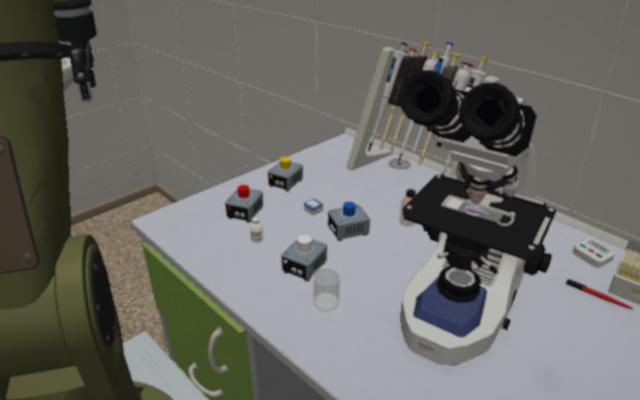

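The top picture shows red at (248,233), yellow (235,172), blue (330,190) and white (338,248). These give world positions of about (0.469,0.321), (0.616,0.360), (0.577,0.125) and (0.437,0.102), all at z≈0.063. That matches the stated 64 mm. The scene picture agrees, and the air above the boxes is clear.

drive_tool(
  increments=[
    [[-1,2,-2.9,-1.2,0],[-1,2,-2.9,-1.2,0],[-1,2,-2.9,-1.2,0],[-1,2,-2.9,-1.2,0],[-1,2,-2.9,-1.2,0],[-1,2,-2.9,-1.2,0],[-1,2,-2.9,-1.2,0],[-1,2,-2.9,-1.2,0]],
  ],
  grip_force=20,
)

```text
time_s: 1.67
ee_pos: [0.451, 0.3481, 0.2077]
tcp_rot: [0.0, 0.229, 0.973, 0.0]
force: [0.2, 0.2, 0.4]
finger_gap: -0.0003
gripper_force: 0.0
```

drive_tool(
  increments=[
    [[-1,1.8,-2.7,0,0],[-1,0,0,-2,0],[-1,0,0,-2,0],[-1,0,0,-1,0],[-1,0,0,0,0]],
  ],
)

```text
time_s: 2.08
ee_pos: [0.4668, 0.3218, 0.1554]
tcp_rot: [-0.002, 0.229, 0.973, -0.002]
force: [-0.3, 0.3, -0.6]
finger_gap: 0.0
gripper_force: 0.0
```

```bash
python3 - <<'E'
from h import *
s=env.read_state();print(s["ee_pos"],s["force"])
for c in("top","scene"):
    im,d=cams.snapshot(c)
    u,v=(248,233) if c=="top" else (243,180)
    k=im[v-60:v+60,u-80:u+80,::-1];cv2.imwrite(f"pics/{c}1.png",cv2.resize(k,None,fx=4,fy=4))
    if c=="scene":
        vv,uu=np.mgrid[v-60:v+40,u-60:u+60];vv=vv.ravel();uu=uu.ravel();w=world(c,np.c_[uu,vv],d[vv,uu])
        g=w[(d[vv,uu]>0)&(np.hypot(w[:,0]-s["ee_pos"][0],w[:,1]-s["ee_pos"][1])<.025)]
        print(np.histogram(g[:,2],np.arange(.04,.18,.005)))
E
```

```text
[0.46675299 0.32178524 0.15538217] [-0.26837853  0.26049217 -0.57401127]
(array([94, 67, 32, 23, 33, 60,  0,  0,  0, 14, 13, 24, 30, 24, 30, 23, 18,
        8,  7,  6,  3,  4, 10, 17, 13, 25, 14]), array([0.04 , 0.045, 0.05 , 0.055, 0.06 , 0.065, 0.07 , 0.075, 0.08 ,
       0.085, 0.09 , 0.095, 0.1  , 0.105, 0.11 , 0.115, 0.12 , 0.125,
       0.13 , 0.135, 0.14 , 0.145, 0.15 , 0.155, 0.16 , 0.165, 0.17 ,
       0.175]))
```

View pics/scene1.png

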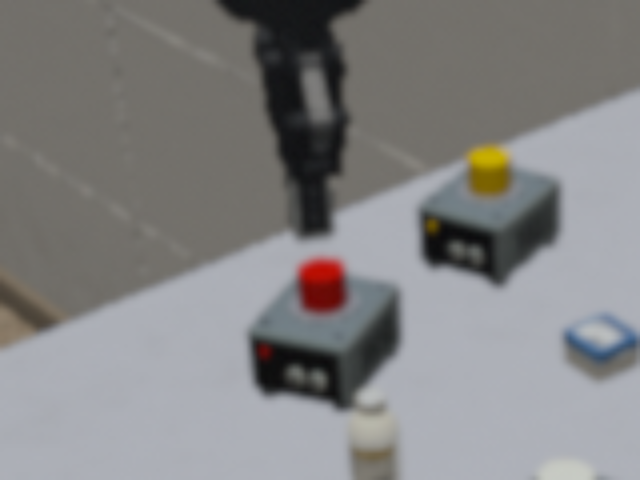

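The closed fingertip is at crop (315,232), about 82–85 mm up. It sits just above and slightly left of the red button at (322,265), so I'll shift it slightly and press until I feel contact.

drive_tool(
  increments=[
    [[-1,0.2,-0.1,-0.8,0],[-1,0,0,-0.8,0],[-1,0,0,-0.4,0],[-1,0,0,-0.3,0],[-1,0,0,0,0]],
  ],
)

```text
time_s: 2.6
ee_pos: [0.4701, 0.3216, 0.1345]
tcp_rot: [-0.0, 0.229, 0.973, -0.0]
force: [-0.4, -0.1, -0.3]
finger_gap: -0.0004
gripper_force: 0.0
```

drive_tool(
  increments=[
    [[-1,0,0,-0.2,0],[-1,0,0,-0.2,0],[-1,0,0,0,0]],
  ],
)

```text
time_s: 2.85
ee_pos: [0.4702, 0.3217, 0.131]
tcp_rot: [0.0, 0.229, 0.973, 0.0]
force: [0.1, -0.1, 1.9]
finger_gap: -0.0003
gripper_force: 0.8
```

drive_tool(
  increments=[
    [[-1,0,0,-0.2,0],[-1,0,0,-0.2,0],[-1,0,0,0,0]],
  ],
)

```text
time_s: 3.1
ee_pos: [0.4703, 0.3217, 0.1269]
tcp_rot: [0.0, 0.229, 0.973, 0.0]
force: [-0.3, 0.8, 3.0]
finger_gap: -0.0002
gripper_force: 1.5
```

drive_tool(
  increments=[
    [[-1,0,0,-0.2,0],[-1,0,0,-0.2,0],[-1,0,0,0,0]],
  ],
)

```text
time_s: 3.35
ee_pos: [0.4703, 0.3218, 0.123]
tcp_rot: [0.0, 0.229, 0.973, 0.0]
force: [-2.4, 0.5, 3.5]
finger_gap: -0.0001
gripper_force: 1.8
```

```bash
python3 - <<'E'
from h import *
im,d=cams.snapshot("scene")
k=im[165:225,203:283,::-1];cv2.imwrite("pics/s2.png",cv2.resize(k,None,fx=8,fy=8,interpolation=2))
s=env.read_state();print(s["force"],s["wrist_torque"],s["gripper_force"])
E
```

```text
[-1.254193    0.12581111  3.7826604 ] [-0.10446735  0.22677647 -0.00647586] 1.818738877773285
```

View pics/s2.png

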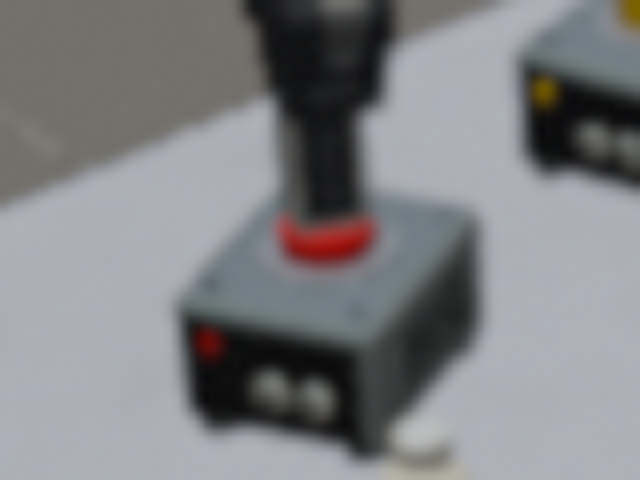

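The red button at (325,240) is about half sunk, with some 11 mm still proud, and the tip is centred on it. Next I'll lift off and move to yellow.

drive_tool(
  increments=[
    [[-1,0,0,1,0],[-1,0,0,2,0],[-1,0,0,2.5,0],[-1,3.6,1,0,0],[-1,3.6,1,0,0],[-1,3.6,1,0,0],[-1,3.6,0.9,0,0],[-1,0,0,0,0]],
  ],
)

```text
time_s: 4.07
ee_pos: [0.62, 0.3599, 0.1757]
tcp_rot: [0.002, 0.231, 0.973, -0.0]
force: [-0.7, -0.8, -0.1]
finger_gap: 0.0002
gripper_force: 0.0
```

```bash
python3 - <<'E'
from h import *
s=env.read_state();print(s["ee_pos"],s["force"])
for c,T in(("scene",(243,195)),("top",(248,233))):
    im,d=cams.snapshot(c);u0,v0=T
    hsv=cv2.cvtColor(im,cv2.COLOR_RGB2HSV)
    for n,lo,hi in(("red",-8,8),("yel",22,35),("blue",100,120)):
        h=hsv[...,0].astype(int);h=np.where(h>172,h-180,h)
        m=(h>=lo)&(h<=hi)&(hsv[...,1]>150)&(hsv[...,2]>80)&(d>0)
        v,u=np.nonzero(m);w=world(c,np.c_[u,v],d[m])
        q={"red":(.469,.321),"yel":(.616,.360),"blue":(.577,.125)}[n]
        w=w[np.hypot(w[:,0]-q[0],w[:,1]-q[1])<.022]
        w=w[w[:,2]>.045]
        if len(w): print(c,n,len(w),np.round(np.percentile(w[:,2],[10,50,90]),4),np.round((w.min(0)+w.max(0))/2,4))
E
```

```text
[0.61997743 0.35987721 0.17573306] [-0.7440155  -0.75106281 -0.05494642]
scene red 78 [0.0507 0.0564 0.0584] [0.4675 0.3194 0.0532]
scene yel 94 [0.0517 0.0627 0.0674] [0.6144 0.3568 0.0588]
scene blue 123 [0.0514 0.0622 0.067 ] [0.5739 0.1213 0.0576]
top yel 2 [0.0622 0.063  0.0637] [0.6055 0.3582 0.063 ]
top blue 81 [0.0601 0.0624 0.0645] [0.5771 0.127  0.062 ]
```

Red stays down, its top about 9 mm lower than before. Now I'll press yellow the same way, to TCP z≈0.123.

drive_tool(
  increments=[
    [[-1,-0.4,0,-2,0],[-1,0,0,-1.5,0],[-1,0,0,-0.6,0],[-1,0,0,-0.3,0],[-1,0,0,-0.2,0],[-1,0,0,-0.2,0],[-1,0,0,0,0]],
  ],
)

```text
time_s: 4.75
ee_pos: [0.6101, 0.361, 0.1311]
tcp_rot: [0.0, 0.229, 0.973, 0.001]
force: [-2.6, 0.2, 2.4]
finger_gap: -0.0003
gripper_force: 1.3
```

drive_tool(
  increments=[
    [[-1,0,0,1,0],[-1,0.6,-0.1,0,0],[-1,0,0,-0.8,0],[-1,0,0,-0.4,0],[-1,0,0,-0.3,0],[-1,0,0,-0.3,0],[-1,0,0,0,0]],
  ],
)

```text
time_s: 5.33
ee_pos: [0.6178, 0.3593, 0.1223]
tcp_rot: [0.002, 0.23, 0.973, 0.001]
force: [2.0, -0.1, 3.1]
finger_gap: -0.0
gripper_force: 1.8
```

drive_tool(
  increments=[
    [[-1,0,0,1,0],[-1,0,0,2,0],[-1,0,0,2.2,0],[-1,-0.8,-3.9,0,0],[-1,-0.8,-3.9,0,0],[-1,-0.8,-3.9,0,0],[-1,-0.8,-3.9,0,0],[-1,-0.8,-3.9,0,0]],
  ],
)

```text
time_s: 6.0
ee_pos: [0.5745, 0.1631, 0.1735]
tcp_rot: [-0.001, 0.229, 0.973, -0.0]
force: [1.6, -0.4, 0.7]
finger_gap: 0.0002
gripper_force: 0.0
```

drive_tool(
  increments=[
    [[-1,0,-3.7,0,0],[-1,0,0,0,0],[-1,0,0,0,0]],
  ],
)

```text
time_s: 6.25
ee_pos: [0.5757, 0.1244, 0.1739]
tcp_rot: [-0.001, 0.232, 0.973, -0.0]
force: [0.9, 0.8, -0.5]
finger_gap: -0.0
gripper_force: 0.0
```

```bash
python3 - <<'E'
from h import *
s=env.read_state();print(s["ee_pos"],s["force"])
for c in("scene","top"):
    im,d=cams.snapshot(c)
    hsv=cv2.cvtColor(im,cv2.COLOR_RGB2HSV)
    if c=="scene": cv2.imwrite("pics/s3.png",cv2.resize(im[130:290,200:420,::-1],None,fx=3.6,fy=3.6,interpolation=2))
    for n,lo,hi in(("red",-8,8),("yel",22,35),("blue",100,120)):
        h=hsv[...,0].astype(int);h=np.where(h>172,h-180,h)
        m=(h>=lo)&(h<=hi)&(hsv[...,1]>150)&(hsv[...,2]>80)&(d>0)
        v,u=np.nonzero(m);w=world(c,np.c_[u,v],d[m])
        q={"red":(.469,.321),"yel":(.616,.360),"blue":(.577,.125)}[n]
        w=w[np.hypot(w[:,0]-q[0],w[:,1]-q[1])<.022]
        w=w[w[:,2]>.045]
        if len(w): print(c,n,len(w),np.round(np.percentile(w[:,2],[10,50,90]),4),np.round((w.min(0)+w.max(0))/2,4))
E
```

```text
[0.57567012 0.1244358  0.17393287] [ 0.93304323  0.7605554  -0.53743136]
scene red 78 [0.0502 0.0562 0.0581] [0.4668 0.3184 0.0541]
scene yel 59 [0.0511 0.0567 0.0588] [0.6137 0.3568 0.0546]
scene blue 123 [0.0509 0.0617 0.0669] [0.5749 0.1218 0.058 ]
top red 85 [0.0523 0.0542 0.0558] [0.47   0.3236 0.0544]
top yel 79 [0.0521 0.054  0.0559] [0.6158 0.3605 0.0539]
```

View pics/s3.png

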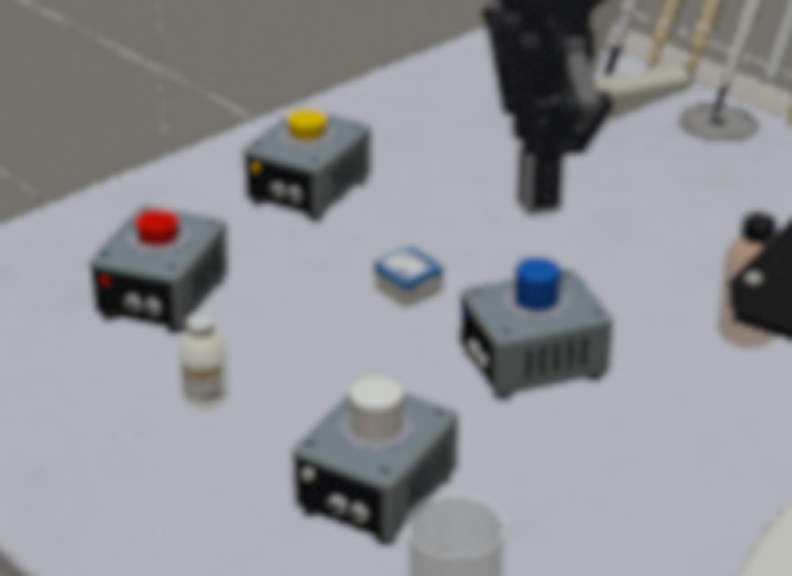

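The picture shows red at (157,226) and yellow at (307,123) latched down. Blue at (538,284) and white at (376,408) are still up. The tip at (540,210) is right above blue, so I'll press it.

drive_tool(
  increments=[
    [[-1,0.1,0,-2,0],[-1,0,0,-1.3,0],[-1,0,0,-0.6,0],[-1,0,0,-0.3,0],[-1,0,0,-0.3,0],[-1,0,0,-0.3,0],[-1,0,0,-0.3,0],[-1,0,0,0,0]],
  ],
)

```text
time_s: 7.02
ee_pos: [0.577, 0.1287, 0.1231]
tcp_rot: [-0.0, 0.229, 0.973, 0.0]
force: [-0.5, 0.8, 1.1]
finger_gap: 0.0003
gripper_force: 0.7
```

drive_tool(
  increments=[
    [[-1,0,0,0,0]],
  ],
)

```text
time_s: 7.1
ee_pos: [0.5775, 0.1279, 0.1233]
tcp_rot: [0.0, 0.229, 0.973, 0.0]
force: [0.0, 1.4, 1.7]
finger_gap: -0.0002
gripper_force: 0.7
```

```bash
python3 - <<'E'
from h import *
im,d=cams.snapshot("scene")
cv2.imwrite("pics/s4.png",cv2.resize(im[175:245,300:400,::-1],None,fx=7,fy=7,interpolation=2))
s=env.read_state();print(s["ee_pos"],s["force"],s["gripper_force"])
E
```

```text
[0.57760576 0.12761864 0.12327591] [0.0718235  0.50176011 0.64366164] 0.698730843141675
```

View pics/s4.png

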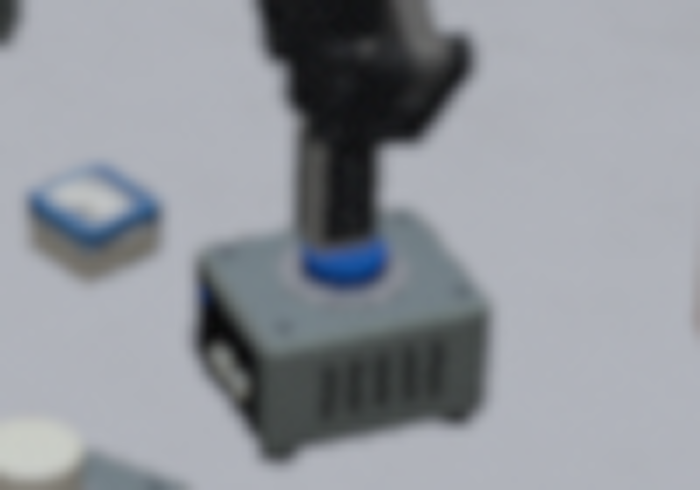

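The blue button at (345,265) is pressed about half-way and the box stands level. I'll lift clear and check.

drive_tool(
  increments=[
    [[-1,0,0,1,0],[-1,0,0,2,0],[-1,0,0,3,0],[-1,0,0,3.5,0],[-1,0,0,3.5,0],[-1,-1,3,0,0],[-1,-1,3,0,0],[-1,0,0,0,0]],
  ],
)

```text
time_s: 7.82
ee_pos: [0.5552, 0.1948, 0.2546]
tcp_rot: [-0.0, 0.225, 0.974, 0.003]
force: [-0.4, 1.6, 0.3]
finger_gap: -0.0002
gripper_force: 0.0
```

drive_tool(
  increments=[
    [[-1,0,0,0,0],[-1,0,0,0,0],[-1,0,0,0,0]],
  ],
)

```text
time_s: 8.07
ee_pos: [0.5578, 0.1858, 0.253]
tcp_rot: [0.0, 0.23, 0.973, -0.001]
force: [0.5, -1.0, -0.1]
finger_gap: 0.0001
gripper_force: 0.0
```

```bash
python3 - <<'E'
from h import *
s=env.read_state();print(s["time_s"],s["ee_pos"],s["force"])
c="scene";im,d=cams.snapshot(c)
cv2.imwrite("pics/s5.png",cv2.resize(im[130:290,200:420,::-1],None,fx=3.6,fy=3.6,interpolation=2))
hsv=cv2.cvtColor(im,cv2.COLOR_RGB2HSV)
for n,lo,hi,q in(("red",-8,8,(.469,.321)),("yel",22,35,(.616,.360)),("blue",100,120,(.577,.125))):
    h=hsv[...,0].astype(int);h=np.where(h>172,h-180,h)
    m=(h>=lo)&(h<=hi)&(hsv[...,1]>150)&(hsv[...,2]>80)&(d>0)
    v,u=np.nonzero(m);w=world(c,np.c_[u,v],d[m])
    w=w[(np.hypot(w[:,0]-q[0],w[:,1]-q[1])<.022)&(w[:,2]>.045)]
    if len(w): print(n,len(w),np.round(np.percentile(w[:,2],[10,50,90]),4),np.round((w.min(0)+w.max(0))/2,4))
E
```

```text
8.0667 [0.55775548 0.18582786 0.25302803] [ 0.45446313 -0.95266727 -0.14198966]
red 79 [0.0507 0.0567 0.0584] [0.4665 0.3205 0.0534]
yel 59 [0.0508 0.0566 0.059 ] [0.614  0.3554 0.0542]
blue 85 [0.0506 0.0569 0.0583] [0.5747 0.1214 0.0536]
```

View pics/s5.png

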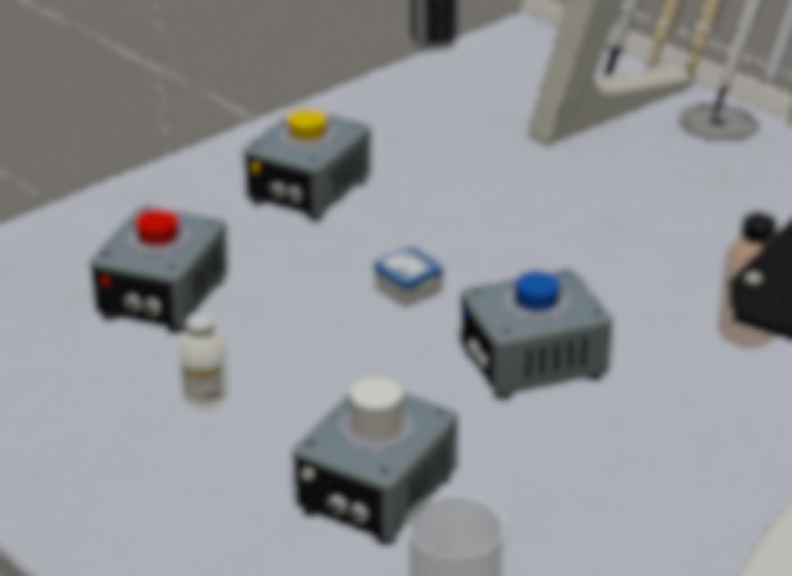

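Red (157,226), yellow (307,123) and blue (538,290) are all latched at about 8 mm in. White (376,408) is up, nothing else has moved and the hand is clear.

```bash
python3 -c "
from cell import env
print(env.sign_off())"
```

```text
the job is handed in; nothing more can be done
None
```

I pressed red, then yellow, then blue; in the last picture all three were latched about 8 mm in, white was up, nothing had visibly moved and the hand was clear. The job is handed in, and the sign-off returned no verdict.

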